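# Release the locked instrument tray and slide it home

## Robot

A 6-joint arm with a two-finger parallel gripper is mounted at the origin on the work surface; the furniture and walls round the work are solid. World frame = base frame: x ahead of the robot, y to its left, z up, the work surface at z = 0. Lengths are in m, angles in degrees, forces in N, time in s.
With the tool pointing down it reaches from about 0.25 to 0.725 m from the base axis. Payload 9.7 kg.
Tool frame: the origin (TCP) lies at the very end of the fingers, on their centre line; the grasp point (between the pads) lies 19 mm behind it; z points along the fingers, y is the line along which they close (so a half turn about z gives the same grasp; the last joint's range is limited). The gripper opens to 85 mm and grips with 20 to 120 N. Pads are 22 mm wide; open, the fingers measure 114 mm over their backs; the gripper's body (76 mm by 85 mm) begins 54 mm behind the grasp point. The pads swing forward as they close: fully open they stand 13 mm farther back than shut.
Start: joints at [-72.823, 4.979, 10.078, 95.1, 0, 90], TCP at [0.162, -0.525, 0.231] pointing down, gripper open.
Joint ranges: [-179.16, 179.16], [-48.56, 103.87], [-65.8, 70.77], [-126.05, 130.52], [-82.76, 87.17], [-180, 180]. Speed limits (degrees/s): [127.2, 127.2, 147.25, 180, 180, 180].

## Interface

Orientations are given as [roll, pitch, yaw] about the fixed x, y, z axes, in that order (R = Rz(yaw) Ry(pitch) Rx(roll)).
In Python, from workcell import bot gives the robot as it stands.
- The arm moves only by the tool arm_command, never from a script. Its argument "series" is a list of rows, each a list of 4 numbers: the shift along the tool's x, y, z in m, then the turn about the tool's z in rad. A call has exactly 5 rows; each row is the pose to reach, as a shift and turn from the pose commanded when the call began, along the tool's axes at that moment; what a row does not reach only later rows make up. A row lasts 1/10 s, in which the tool goes at most 50 mm and 8.59 degrees, less where a joint would pass 70% of its speed; a pose out of reach is approached as far as the arm can. A call with a gripper value outside its range is refused whole. "hand" is the finger opening in m, from 0 to 0.0854, set as the call begins (left out, the last holds). The fingers move at their own pace and stop on an object; "grip_force" is the grip in N (left out, the last holds). Time passes only in rows, so rows that repeat a pose let the fingers close, or fill a call up. It gives the time, the measured TCP pose, the force, the opening and the grip force at its end, in the units of the state.
- bot.get_obs(): the state, without advancing time (a new reading comes with each control period).
- bot.camera(name): name is "side" or "top"; returns a dict with "color" (400x640x3 uint8, blue, green, red), "camera_matrix" (3x3 intrinsics, pixels), "dist_coeffs" ([k1, k2, p1, p2, k3] as OpenCV has them; the pictures are not rectified), "xyz" and "orientation" of the camera in the world. Camera axes: x right, y up, looking along -z (the intrinsics and any distortion apply to the point x, -y, -z); pixel columns grow to the right and rows downward; lengths in m; the calibration is good to about 2 mm. A picture is of the moment at which its call begins. There is no depth.
- bot.job_done(): hands the job in; it is judged then, once.
Trained networks look in the newest picture that a camera, given by its name, has taken for a name from the list of things; names that differ only in an ending like _2 or _b are one class to them, and where a whole thing is asked for, a point or a joint stands for the part that bears it (a point fixed in the world has none). Each returns a list of dicts, best first, with "confidence" (0 to 1); they miss things now and then, are a little off and sometimes report something else, mostly with a low value. They report only what shows in the picture. A call takes as long as a camera call. They do not tell look-alikes from the thing itself.
- bot.find_in(camera, target): "location" ([column, row] in pixels, amid what is visible of it).
- bot.mark_of(camera, target): "location" ([column, row] in pixels: a listed point, or the origin of a listed thing).
The state is a dict: "time": time; "q": joint angles; "qd": joint speeds; "joint_efforts": joint torques, N m; "ee_pos": TCP position; "tcp_rot": TCP orientation; "wrist_force": force on the tool from outside, world axes, zero at the start; "torque": the same for the moment, N m; "opening": finger opening in m; "grasp_force": force on a finger pad.
Only numpy, scipy, OpenCV 4.12 (cv2) and the standard library are available. Lean on these libraries where they do the work, as an engineer would, in place of code of your own. Each camera call takes 0.05 s, during which the arm holds its last target. There are 200 camera calls.

## Task

The instrument tray of the grey drawer unit is locked out at full extension by the slotted yellow gate at its mouth. Press the red release lever down until the pin at its end lines up with the slot (too little or too much and the pin hits the gate: nudge the tray inward and feel for it), and ease the tray in past the gate. Then let go of the lever and push the tray by its front or handle until it is fully home. Do it gently, without forcing or slamming it, keep the vice and the loupe standing on the tray, and leave the other things on the bench alone.

Things in the scene. Friction and masses are not known exactly. Their poses are not given: they have to be found in the camera images.
- housing: grey drawer unit, fixed to the bench, 190 deep x 292 wide x 95 mm high, flat top. Origin on the bench under the middle of its open front (mouth). Its x axis points into the unit (the way the tray retracts), y to its left seen from the front, z up.
- tray (a joint): how far the tray has been pushed in, m: 0 = locked out at full extension, 0.160 = fully home against a hard stop. The slide resists with about 2 N at rest (more when moved faster). A sprung detent adds about 10 N from 13 mm to 6 mm before home, and then draws the tray in.
- gate_front (a point): nominal middle of the front of the yellow gate (15 thick, 20 wide), just inside the left of the mouth, 44 mm over the bench. The gate has one level slot, 15 mm high, for the pin. The gate is set at another height in each unit, and this point does not show it: the slot's middle is 34 to 54 mm over the bench. Above and below the slot the gate stops the pin and so the tray.
- lever_pad (a point): middle of the top of the red thumb pad (flat, 40 x 30 mm) of the release lever. Tray locked out, lever up: 70 mm over the bench, 78 mm in front of the mouth, 100 mm left of the unit's middle. It travels with the tray, into the unit: let go before 60 mm. A lip 8 mm high across the pad, 16 mm inward of this point, is there to push against.
- lever_pivot (a point): hinge of the release lever, 62 mm toward the tray's front from the pad, 72 mm over the bench; axis across the tray. The lever springs up. The pad goes down 14.5 mm at most (3.5 N at the beginning, 9 N at the end). The pin meets the slot at 3.5 to 13.5 mm of pad travel; it enters within about 1 mm either way of the right depth.
- lever_pin (a point): middle of the square steel pin (8 mm deep, 10 high, 22 long, level and across the tray) at the inner end of the lever, 133 mm inward of the hinge; lever up: 62 mm over the bench. It stands 4 mm in front of the gate with the tray locked out. The pin goes down 2.1 times as far as the pad. With the tray 35 mm in, the pin is past the gate and the lever may be let go.
- tray_handle (a point): middle of the steel bar handle of the tray (10 mm thick, 130 mm long, level and across the tray, 50 mm over the bench). It stands 35 mm in front of the white front panel (284 wide x 10 thick, from 12 to 76 mm over the bench) and 200 mm in front of the mouth with the tray locked out, 40 mm with the tray home. Axes as the unit's.
- tray_bed (a point): middle of the rubber mat in the tray pan on which the vice and the loupe stand, 24 mm over the bench; 80 mm in front of the mouth with the tray locked out; travels with the tray.
- bench_vice: small grey ground vice, 48 x 178 x 42 mm, about 0.9 kg, loose on the rear of the tray, lying across it. Origin under its middle.
- loupe: black standing magnifier, 38 mm across and 36 mm high, loose on the front of the tray. Origin under its middle.
- wash_bottle: white wash bottle with a red cap and spout, 61 mm across, 184 mm high, standing on the right side of the bench. Origin under its middle. A bystander.
- brass_weight: dull brown brass cylinder, 46 mm across and 137 mm high, standing on the left side of the bench. Origin under its middle. A bystander.
- screwdriver_0: screwdriver with a yellow handle, 191 mm long, lying on the left side of the bench. Origin under its middle. A bystander.
There are look-alikes about, which are no part of the job. Leave any blue or purple look-alike of the bench_vice alone.

How it is judged:
By the outcome, as a careful person would: the job done as asked, in the order asked, and still so for the second after the job is handed in, with the robot touching nothing.
It also fails if it takes over 64 s, if anything falls off the work surface, if the arm or the gripper's body presses on something with over 40 N, if the wrist force passes 120 N, or if a joint passes its speed limit or range.

## Working session

There is one attempt and no reset: what is moved stays moved. The work goes in short steps, Python scripts to look and compute and a tool call to move; the robot and the scene stay as the last step left them, time stands still between calls to the robot, and variables do not carry over. Pictures are saved under pics/ and viewed, at most 10 in all, crops included, and the job is handed in when it is done.

Besides the shell and the picture viewer there is one more tool, called after "Emit:" as name(argument=value, ...) on one line, values as JSON. arm_command: Moves the arm, as the interface text tells. Its arguments: {"type":"object","properties":{"series":{"type":"array"},"hand":{"type":"number"},"grip_force":{"type":"number"}},"required":["series"]}

```bash
mkdir -p pics; cat > h.py <<'E'
import numpy as np, cv2
from scipy.spatial.transform import Rotation as R
from workcell import bot
def cam(n,f=None):
    c=bot.camera(n)
    if f: cv2.imwrite(f,c["color"])
    return c
def pose(c):
    o=np.array(c["orientation"],float)
    Rm=o if o.shape==(3,3) else (R.from_euler('xyz',o,degrees=True).as_matrix())
    return Rm,np.array(c["xyz"])
def ray(c,px):
    u=cv2.undistortPoints(np.array([[px]],float),np.array(c["camera_matrix"]),np.array(c["dist_coeffs"]))[0,0]
    Rm,p=pose(c); return p,Rm@np.array([u[0],-u[1],-1.])
def at_z(c,px,z):
    p,d=ray(c,px); return p+d*(z-p[2])/d[2]
def proj(c,P):
    Rm,p=pose(c); q=Rm.T@(np.array(P)-p); q=q*[1,-1,-1]
    return cv2.projectPoints(q.reshape(1,3),np.zeros(3),np.zeros(3),np.array(c["camera_matrix"]),np.array(c["dist_coeffs"]))[0][0,0]
E
python3 - <<'E'
from h import *
print({k:v for k,v in bot.get_obs().items()})
Z=dict(housing=0,lever_pad=.07,lever_pivot=.072,lever_pin=.062,tray_handle=.05,tray_bed=.024,bench_vice=.024,loupe=.024,wash_bottle=0,brass_weight=0,screwdriver_0=0,gate_front=.044)
for n in("side","top"):
    c=cam(n,f"pics/{n}0.png"); print(n,c["xyz"],c["orientation"])
    for k,z in Z.items():
        for m in bot.mark_of(n,k)[:2]:
            print(k,np.round(m["location"],1),round(m["confidence"],2),np.round(at_z(c,m["location"],z),3))
E
```

```text
{'time': 0.0, 'q': array([-7.28212093e+01,  5.01308366e+00,  1.00341034e+01,  9.51004613e+01,
       -1.36806019e-03,  8.99959696e+01]), 'qd': array([ 0.08556465, -0.02224601,  0.02441144,  0.06240809, -0.03644544,
       -0.06030631]), 'joint_efforts': array([-2.34811268e-03, -5.20386815e+01,  4.64806116e+01,  1.59524189e-02,
       -2.63065874e-05, -1.10113252e-06]), 'ee_pos': array([ 0.16236876, -0.52523993,  0.23056091]), 'tcp_rot': array([-1.79920558e+02,  1.36247060e-03,  1.71828230e+01]), 'wrist_force': array([0.5313873 , 0.05644054, 0.4575452 ]), 'torque': array([ 0.05081873, -0.02137747,  0.02370321]), 'grasp_force': 0.0, 'opening': 0.08534668431477725}
side [0.35202611 0.72306187 0.7231253 ] [  46.59084824    1.06336731 -166.23463594]
housing [281.5 221.9] 0.77 [0.636 0.086 0.   ]
lever_pad [294.3 237.7] 0.63 [0.562 0.19  0.07 ]
lever_pin [263.1 240.7] 0.62 [0.635 0.21  0.062]
tray_handle [350.2 219.8] 0.63 [0.446 0.084 0.05 ]
tray_handle [330.9 134.6] 0.5 [ 0.582 -0.294  0.05 ]
tray_bed [307.3 218.6] 0.69 [0.562 0.08  0.024]
bench_vice [266.3 151. ] 0.97 [ 0.779 -0.191  0.
[... 534 characters left out ...]
lever_pad [269.5 180.1] 0.62 [0.557 0.185 0.07 ]
lever_pivot [267.6 200.2] 0.81 [0.496 0.188 0.072]
lever_pin [264.3 159.6] 0.7 [0.62  0.204 0.062]
tray_handle [302.7 221.6] 0.72 [0.438 0.083 0.05 ]
tray_bed [302.3 180.1] 0.89 [0.567 0.089 0.024]
bench_vice [410.2 110.7] 0.7 [ 0.799 -0.241  0.024]
bench_vice [406.5 287.8] 0.68 [ 0.251 -0.233  0.024]
loupe [312.2 192.4] 0.65 [0.53  0.058 0.024]
loupe [188.2 219. ] 0.58 [0.437 0.432 0.024]
wash_bottle [446. 180.] 0.82 [ 0.586 -0.359  0.   ]
brass_weight [200.1 171.1] 0.71 [0.59  0.411 0.   ]
brass_weight [268.8 181.2] 0.62 [0.565 0.195 0.   ]
screwdriver_0 [187.7 220.7] 0.64 [0.434 0.44  0.   ]
gate_front [262.2 151.9] 0.71 [0.647 0.214 0.044]
```

```bash
python3 - <<'E'
import cv2
a=cv2.imread('pics/side0.png')[100:400,150:550]; cv2.imwrite('pics/s.png',cv2.resize(a,(800,600),interpolation=cv2.INTER_CUBIC))
a=cv2.imread('pics/top0.png')[90:300,170:450]; cv2.imwrite('pics/t.png',cv2.resize(a,(800,600),interpolation=cv2.INTER_CUBIC))
E
```

```text
(no output)
```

View pics/s.png

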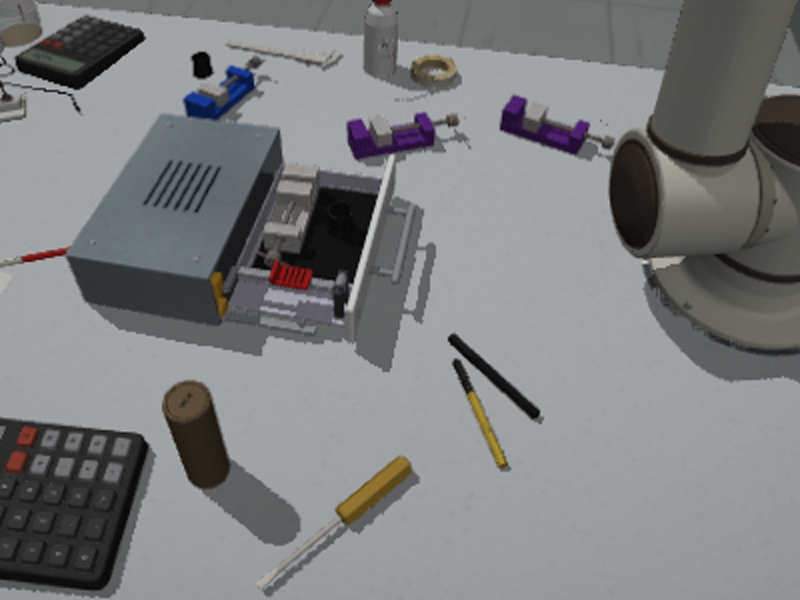

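View pics/t.png

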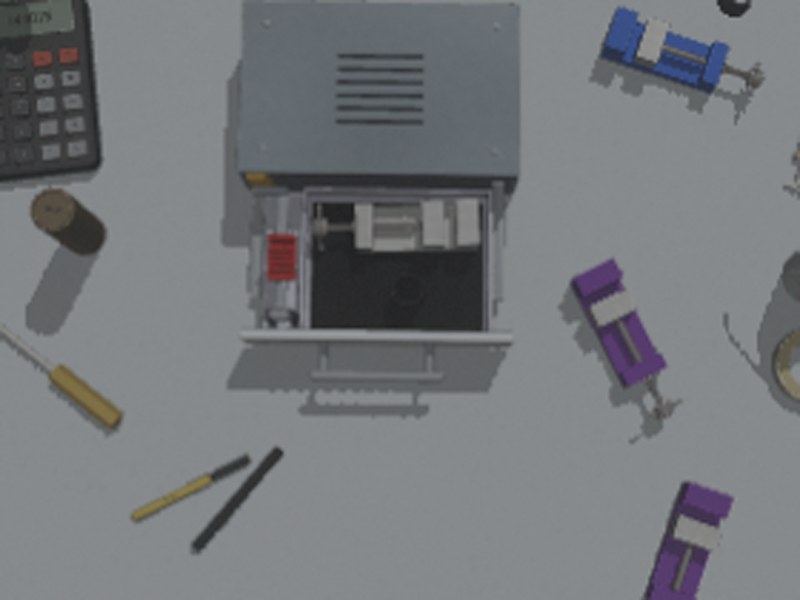

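The side view shows the extended tray with the red pad at about (295,237), the yellow gate at (258,247) and the handle at (350,220). The top view shows the unit nearly square to the world, with the pad at (268,180) and the loupe at (312,192). Next I fit the unit's pose.

```bash
cat > fit.py <<'E'
from h import *
from scipy.optimize import least_squares
L=dict(housing=(0,0,0),lever_pad=(-.078,.1,.07),lever_pivot=(-.14,.1,.072),tray_handle=(-.2,0,.05),tray_bed=(-.08,0,.024))
C={};obs=[]
for n in("side","top"):
    for _ in range(2):
        c=C[n]=cam(n)
        for k in L:
            m=bot.mark_of(n,k)
            if m and m[0]["confidence"]>.4: obs.append((n,k,m[0]["location"]))
# housing top front corners seen in top picture
obs+=[("top","cl",(254.,151.3)),("top","cr",(351.,152.3))]
L.update(cl=(0,.146,.095),cr=(0,-.146,.095))
def W(p,l):
    s,c_=np.sin(p[2]),np.cos(p[2]); return np.array([p[0]+c_*l[0]-s*l[1],p[1]+s*l[0]+c_*l[1],l[2]])
def f(p): return np.concatenate([proj(C[n],W(p,L[k]))-u for n,k,u in obs])
s=least_squares(f,[.636,.084,0],loss='soft_l1',x_scale=[.01,.01,.05])
print(s.x[:2],np.degrees(s.x[2]))
for (n,k,u),e in zip(obs,f(s.x).reshape(-1,2)): print(n,k,np.round(e,1))
for k in L: print(k,np.round(W(s.x,L[k]),4))
E
python3 fit.py
```

```text
[0.64224685 0.0878573 ] 1.840661868238068
side housing [-1.1 -2.5]
side lever_pad [-0.3 -0.4]
side tray_handle [1.2 1.9]
side tray_bed [-1.1  4. ]
side housing [-0.5 -3.2]
side lever_pad [ 0.8 -1.2]
side lever_pivot [ 0.5 -4.8]
side tray_handle [ 1.3 -0.2]
top housing [-2.7  0.3]
top lever_pad [-1.4 -2.3]
top lever_pivot [ 2.2 -0.3]
top tray_handle [-2.5  0.3]
top tray_bed [0.6 1.2]
top housing [-3.2 -0.3]
top lever_pad [-1.4 -2.5]
top lever_pivot [ 2.  -0.1]
top tray_handle [0.2 1.9]
top tray_bed [-0.6  2.2]
top cl [-0.7 -0.3]
top cr [ 1.7 -1.4]
housing [0.6422 0.0879 0.    ]
lever_pad [0.5611 0.1853 0.07  ]
lever_pivot [0.4991 0.1833 0.072 ]
tray_handle [0.4424 0.0814 0.05  ]
tray_bed [0.5623 0.0853 0.024 ]
cl [0.6376 0.2338 0.095 ]
cr [ 0.6469 -0.0581  0.095 ]
```

Emit:
arm_command(series=[[0.033,-0.031,0,0.1],[0.066,-0.062,0,0.2],[0.1,-0.095,0,0.268],[0.133,-0.126,0,0.268],[0.166,-0.158,0,0.268]], hand=0, grip_force=40)

```text
time: 3.0
ee_pos: [0.2748, -0.3239, 0.2313]
tcp_rot: [180.0, -0.0, 1.8]
wrist_force: [1.2, 0.5, 0.3]
opening: 0.0121
grasp_force: 0.0
```

Emit:
arm_command(series=[[0.02,-0.034,0,0],[0.04,-0.068,0,0],[0.06,-0.102,0,0],[0.08,-0.136,0,0],[0.1,-0.17,0,0]])

```text
time: 3.5
ee_pos: [0.3694, -0.1509, 0.2315]
tcp_rot: [180.0, -0.0, 1.8]
wrist_force: [0.4, -0.6, 0.3]
opening: 0.0001
grasp_force: 0.0
```

Emit:
arm_command(series=[[0.02,-0.034,0,0],[0.04,-0.068,0,0],[0.06,-0.102,0,0],[0.08,-0.136,0,0],[0.1,-0.17,0,0]])

```text
time: 4.0
ee_pos: [0.4641, 0.0191, 0.2315]
tcp_rot: [-179.8, -0.0, 2.2]
wrist_force: [-0.0, -0.3, 0.7]
opening: 0.0001
grasp_force: 0.0
```

Emit:
arm_command(series=[[0.025,-0.04,0,0],[0.05,-0.08,0,0],[0.075,-0.12,0,0],[0.097,-0.16,0,0],[0.1,-0.163,0,0]])

```text
time: 4.5
ee_pos: [0.5539, 0.0702, 0.2313]
tcp_rot: [-177.9, 0.1, 6.2]
wrist_force: [-0.0, 0.1, 0.1]
opening: -0.0002
grasp_force: 0.0
```

Emit:
arm_command(series=[[0,0,0.035,0],[0,0,0.07,0],[0,0,0.1,0],[0,0,0.12,0],[0,0,0.13,0]])

```text
time: 5.0
ee_pos: [0.5517, 0.072, 0.0996]
tcp_rot: [-177.8, 0.2, 6.4]
wrist_force: [0.5, -0.3, -0.2]
opening: 0.0003
grasp_force: 0.0
```

```bash
python3 - <<'E'
from h import *
o=bot.get_obs();print(o["ee_pos"],o["tcp_rot"],o["wrist_force"],o["time"])
for n,(a,b) in dict(side=(295,237),top=(268,180)).items():
    c=cam(n,f"pics/{n}1.png"); p=c["color"].astype(int); print(n,proj(c,o["ee_pos"]),proj(c,[.561,.185,.07]))
    i=cv2.resize(c["color"][b-50:b+50,a-65:a+65],None,fx=3,fy=3,interpolation=cv2.INTER_CUBIC)
    cv2.imwrite(f"pics/c_{n}.png",i)
a=cv2.imread('pics/c_side.png');b=cv2.imread('pics/c_top.png');cv2.imwrite('pics/both.png',np.hstack([a,b]))
E
```

```text
[0.55173728 0.07200257 0.09963435] [-177.80256126    0.22293788    6.36610207] [ 0.54978442 -0.3066217  -0.17501938] 5.0
side [310.83131242 196.46516331] [295.39638881 236.10898711]
top [307.38839235 181.21425742] [269.60154625 178.63316642]
```

View pics/both.png

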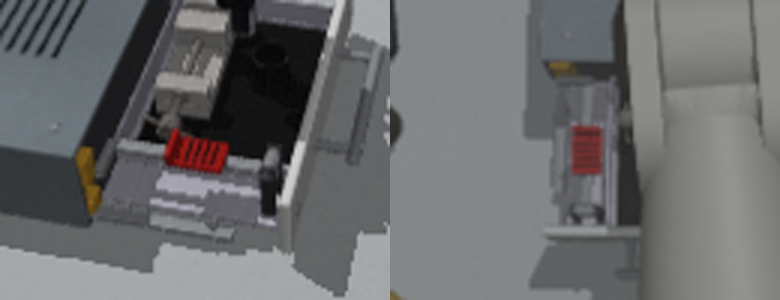

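The crop shows the pad uncovered, left of the gripper. The arm stopped short at y=0.072, over the tray but clear of it. I check the joints to find out why.

```bash
python3 - <<'E'
from h import *
o=bot.get_obs();print(np.round(o["q"],2),o["ee_pos"],o["tcp_rot"])
E
```

```text
[  6.31   5.49  -3.82  80.87   2.2  179.95] [0.55209547 0.07204394 0.10073885] [-1.77803546e+02  1.77328986e-01  6.36550135e+00]
```

Joint 6 hit its limit, since q6 = q1 + 180 − yaw. I raise the tool, turn it half way round and then go to the pad.

Emit:
arm_command(series=[[0,0,-0.02,-0.149],[0,0,-0.04,-0.298],[0,0,-0.06,-0.447],[0,0,-0.06,-0.596],[0,0,-0.06,-0.745]])

```text
time: 5.6
ee_pos: [0.5541, 0.0698, 0.1645]
tcp_rot: [-178.5, -1.6, 49.4]
wrist_force: [0.0, 0.7, -0.6]
opening: 0.0002
grasp_force: 0.0
```

Emit:
arm_command(series=[[0,0,0,-0.149],[0,0,0,-0.298],[0,0,0,-0.447],[0,0,0,-0.596],[0,0,0,-0.745]])

```text
time: 6.1
ee_pos: [0.5537, 0.0698, 0.1636]
tcp_rot: [-179.9, -2.2, 92.1]
wrist_force: [-0.3, 0.0, 0.8]
opening: 0.0002
grasp_force: 0.0
```

Emit:
arm_command(series=[[0,0,0,-0.149],[0,0,0,-0.298],[0,0,0,-0.447],[0,0,0,-0.596],[0,0,0,-0.745]])

```text
time: 6.6
ee_pos: [0.5536, 0.0698, 0.1636]
tcp_rot: [178.6, -1.7, 134.8]
wrist_force: [-0.6, 0.1, -0.4]
opening: -0.0003
grasp_force: 0.0
```

Emit:
arm_command(series=[[0,0,0,-0.149],[0,0,0,-0.298],[0,0,0,-0.447],[0,0,0,-0.596],[0,0,0,-0.745]])

```text
time: 7.1
ee_pos: [0.5537, 0.0698, 0.1636]
tcp_rot: [177.8, -0.3, 177.5]
wrist_force: [-0.3, 0.8, -0.6]
opening: 0.0003
grasp_force: 0.0
```

Emit:
arm_command(series=[[-0.001,0.03,0,-0.02],[-0.002,0.06,0,-0.04],[-0.002,0.09,0,-0.06],[-0.002,0.112,0,-0.076],[-0.002,0.112,0,-0.076]])

```text
time: 7.6
ee_pos: [0.5612, 0.1839, 0.1676]
tcp_rot: [177.8, -0.1, -178.4]
wrist_force: [0.4, 0.4, -0.6]
opening: 0.0001
grasp_force: 0.0
```

Emit:
arm_command(series=[[0,0,0.03,0],[0,0,0.06,0],[0,0,0.075,0],[0,0,0.08,0],[0,0,0.08,0]])

```text
time: 8.1
ee_pos: [0.5604, 0.1842, 0.0865]
tcp_rot: [177.8, -0.2, -178.6]
wrist_force: [-0.5, -0.0, -0.3]
opening: -0.0003
grasp_force: 0.0
```

```bash
python3 - <<'E'
from h import *
o=bot.get_obs();print(o["ee_pos"],o["tcp_rot"],o["wrist_force"],o["time"],o["q"])
I=[]
for n,(a,b) in dict(side=(295,237),top=(268,180)).items():
    c=cam(n); print(n,proj(c,o["ee_pos"]),proj(c,[.561,.185,.07]))
    I.append(cv2.resize(c["color"][b-50:b+50,a-65:a+65],None,fx=3,fy=3,interpolation=cv2.INTER_CUBIC))
cv2.imwrite('pics/both2.png',np.hstack(I))
E
```

```text
[0.56042901 0.18416742 0.08654894] [ 177.81608365   -0.24488684 -178.56486736] [-0.51403659 -0.00790117 -0.34369877] 8.1 [17.1439767   9.646983   -0.79474851 79.20242962  2.16861022 15.72024671]
side [295.24697764 231.2735349 ] [295.39638881 236.10898711]
top [269.32580047 177.86772802] [269.60154625 178.63316642]
```

View pics/both2.png

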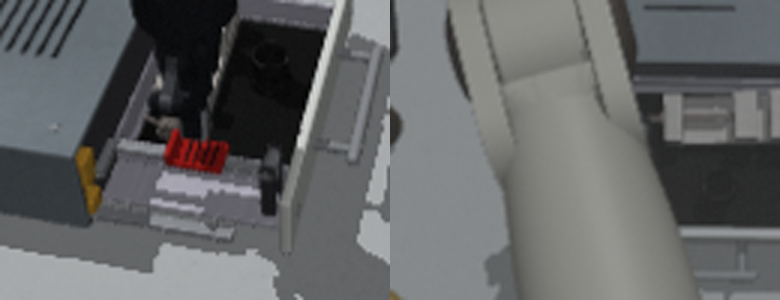

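The side crop shows the fingertip just above the red pad at crop (205,130), with the pad centre near (197,150). That is about 2 mm left of the fingertip. I shift by that much and go down by feel.

Emit:
arm_command(series=[[0,0.002,0.005,0],[0,0.002,0.01,0],[0,0.002,0.013,0],[0,0.002,0.014,0],[0,0.002,0.014,0]])

```text
time: 8.7
ee_pos: [0.56, 0.187, 0.0718]
tcp_rot: [177.8, -0.3, -178.5]
wrist_force: [-0.3, -0.4, 0.1]
opening: -0.0001
grasp_force: 0.0
```

Emit:
arm_command(series=[[0,0,0.001,0],[0,0,0.002,0],[0,0,0.003,0],[0,0,0.003,0],[0,0,0.003,0]])

```text
time: 9.2
ee_pos: [0.5602, 0.1872, 0.0694]
tcp_rot: [177.8, -0.2, -178.5]
wrist_force: [-1.4, -1.4, 3.3]
opening: 0.0001
grasp_force: 1.7
```

Emit:
arm_command(series=[[0,0,0.0015,0],[0,0,0.003,0],[-0.002,0,0.003,0],[-0.004,0,0.003,0],[-0.004,0,0.003,0]])

```text
time: 9.7
ee_pos: [0.5644, 0.1873, 0.0661]
tcp_rot: [177.8, -0.2, -178.5]
wrist_force: [0.1, -1.8, 5.2]
opening: -0.0003
grasp_force: 2.5
```

Emit:
arm_command(series=[[-0.001,0,0,0],[-0.002,0,0,0],[-0.003,0,0,0],[-0.003,0,0,0],[-0.003,0,0,0]])

```text
time: 10.2
ee_pos: [0.567, 0.1875, 0.066]
tcp_rot: [177.8, -0.3, -178.5]
wrist_force: [-2.5, -0.5, 4.9]
opening: 0.0
grasp_force: 2.3
```

Emit:
arm_command(series=[[-0.001,0,0,0],[-0.002,0,0,0],[-0.003,0,0,0],[-0.003,0,0,0],[-0.003,0,0,0]])

```text
time: 10.7
ee_pos: [0.5703, 0.1875, 0.0659]
tcp_rot: [177.8, -0.2, -178.5]
wrist_force: [-1.4, 0.7, 2.1]
opening: 0.0001
grasp_force: 1.1
```

```bash
python3 - <<'E'
from h import *
c=cam("side"); print(proj(c,[.5611,.187,.07]),proj(c,[.5711,.187,.07]))
for m in bot.mark_of("side","lever_pad")[:1]+bot.mark_of("side","tray_handle")[:1]: print(m)
E
```

```text
[295.11577684 236.71694791] [291.1276776  236.01260882]
{'location': [295.5, 238.2], 'confidence': 0.71}
{'location': [346.8, 215.5], 'confidence': 0.92}
```

Emit:
arm_command(series=[[-0.001,0,0,0],[-0.002,0,0,0],[-0.002,0,0,0],[-0.002,0,0,0],[-0.002,0,0,0]])

```text
time: 11.35
ee_pos: [0.5715, 0.1875, 0.0658]
tcp_rot: [177.8, -0.3, -178.5]
wrist_force: [-5.1, -0.2, 3.1]
opening: -0.0003
grasp_force: 3.1
```

Emit:
arm_command(series=[[-0.001,0,0,0],[-0.002,0,0,0],[-0.002,0,0,0],[-0.002,0,0,0],[-0.002,0,0,0]])

```text
time: 11.85
ee_pos: [0.5718, 0.1875, 0.0658]
tcp_rot: [177.8, -0.5, -178.5]
wrist_force: [-14.0, -1.4, 7.9]
opening: 0.0002
grasp_force: 7.8
```

Stalled at the gate with tool x at about 0.5718. In the earlier side crop the yellow gate shows a notch at about full-frame (261,247), so I estimate the slot height from that.

```bash
python3 - <<'E'
from h import *
c=cam("side")
for y in(.205,.215,.225):
  for z in(.014,.034,.044,.054,.074): print(y,z,np.round(proj(c,[.639,y,z]),1))
a=cv2.imread('pics/side0.png')[232:266,244:276]; cv2.imwrite('pics/g.png',cv2.resize(a,None,fx=16,fy=16,interpolation=cv2.INTER_NEAREST))
E
```

```text
0.205 0.014 [264.9 251.5]
0.205 0.034 [263.9 246.3]
0.205 0.044 [263.3 243.7]
0.205 0.054 [262.8 241.1]
0.205 0.074 [261.7 235.6]
0.215 0.014 [263.5 254.5]
0.215 0.034 [262.5 249.4]
0.215 0.044 [261.9 246.8]
0.215 0.054 [261.4 244.2]
0.215 0.074 [260.2 238.7]
0.225 0.014 [262.1 257.6]
0.225 0.034 [261.  252.6]
0.225 0.044 [260.5 249.9]
0.225 0.054 [259.9 247.3]
0.225 0.074 [258.7 241.9]
```

View pics/g.png

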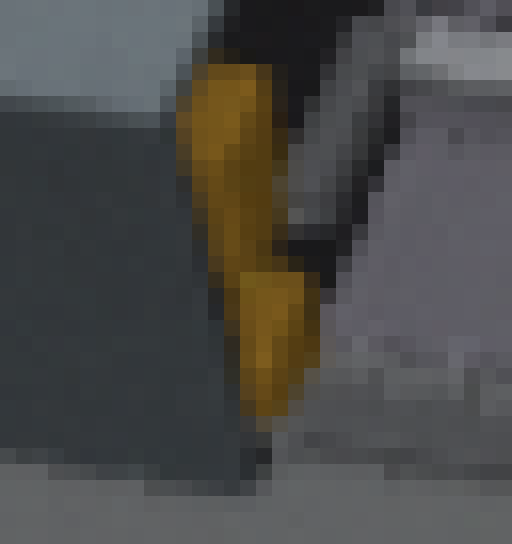

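Emit:
arm_command(series=[[0.002,0,0,0],[0.004,0,0,0],[0.004,0,0,0],[0.004,0,0,0],[0.004,0,0,0]])

```text
time: 12.4
ee_pos: [0.5706, 0.1875, 0.0663]
tcp_rot: [177.8, -0.2, -178.5]
wrist_force: [1.9, -0.8, 5.4]
opening: 0.0002
grasp_force: 2.2
```

Emit:
arm_command(series=[[0,0,0.0015,0],[0,0,0.0015,0],[-0.0015,0,0.0015,0],[-0.003,0,0.0015,0],[-0.003,0,0.0015,0]])

```text
time: 12.9
ee_pos: [0.5719, 0.1876, 0.0643]
tcp_rot: [177.8, -0.4, -178.5]
wrist_force: [-5.6, -0.2, 7.9]
opening: 0.0001
grasp_force: 4.5
```

Emit:
arm_command(series=[[0.003,0,0,0],[0.003,0,0.0015,0],[0.001,0,0.0015,0],[-0.0005,0,0.0015,0],[-0.0005,0,0.0015,0]])

```text
time: 13.4
ee_pos: [0.5723, 0.1876, 0.0628]
tcp_rot: [177.8, -0.4, -178.5]
wrist_force: [-6.4, -0.9, 7.0]
opening: 0.0003
grasp_force: 5.1
```

Emit:
arm_command(series=[[-0.0005,0,0,0],[-0.0005,0,0,0],[-0.0005,0,0,0],[-0.0005,0,0,0],[-0.0005,0,0,0]])

```text
time: 13.9
ee_pos: [0.5723, 0.1876, 0.0628]
tcp_rot: [177.8, -0.5, -178.5]
wrist_force: [-7.4, -2.1, 8.7]
opening: -0.0005
grasp_force: 5.8
```

Still blocked, so I go 1.5 mm deeper.

Emit:
arm_command(series=[[0.003,0,0,0],[0.003,0,0.0015,0],[0.001,0,0.0015,0],[-0.0003,0,0.0015,0],[-0.0003,0,0.0015,0]])

```text
time: 14.4
ee_pos: [0.5728, 0.1877, 0.0613]
tcp_rot: [177.8, -0.5, -178.5]
wrist_force: [-7.2, -2.2, 8.9]
opening: 0.0001
grasp_force: 6.1
```

Emit:
arm_command(series=[[0,0,0,0],[0,0,0,0],[0,0,0,0],[0,0,0,0],[0,0,0,0]])

```text
time: 14.9
ee_pos: [0.5728, 0.1877, 0.0613]
tcp_rot: [177.8, -0.4, -178.5]
wrist_force: [-7.1, -2.2, 8.9]
opening: 0.0002
grasp_force: 6.0
```

Emit:
arm_command(series=[[0.003,0,0,0],[0.003,0,0.0015,0],[0.001,0,0.0015,0],[-0.0005,0,0.0015,0],[-0.0005,0,0.0015,0]])

```text
time: 15.4
ee_pos: [0.5747, 0.1878, 0.0602]
tcp_rot: [177.8, -0.3, -178.5]
wrist_force: [-0.6, -1.1, 6.0]
opening: -0.0003
grasp_force: 3.5
```

The push force dropped, so the pin seems to have entered. I ease the tray in.

Emit:
arm_command(series=[[-0.001,0,0,0],[-0.002,0,0,0],[-0.003,0,0,0],[-0.004,0,0,0],[-0.004,0,0,0]])

```text
time: 15.9
ee_pos: [0.5785, 0.1878, 0.06]
tcp_rot: [177.8, -0.3, -178.5]
wrist_force: [-2.3, -1.4, 7.0]
opening: -0.0002
grasp_force: 3.3
```

Emit:
arm_command(series=[[-0.002,0,0.0005,0],[-0.004,0,0.0005,0],[-0.006,0,0.0005,0],[-0.008,0,0.0005,0],[-0.01,0,0.0005,0]])

```text
time: 16.4
ee_pos: [0.5885, 0.188, 0.0596]
tcp_rot: [177.8, -0.3, -178.5]
wrist_force: [-2.6, -1.7, 8.4]
opening: 0.0002
grasp_force: 3.8
```

Emit:
arm_command(series=[[-0.003,0,0,0],[-0.006,0,0,0],[-0.009,0,0,0],[-0.011,0,0,0],[-0.012,0,0,0]])

```text
time: 16.9
ee_pos: [0.6006, 0.1883, 0.0595]
tcp_rot: [177.8, -0.3, -178.5]
wrist_force: [-2.6, -2.8, 7.5]
opening: 0.0002
grasp_force: 3.7
```

Emit:
arm_command(series=[[-0.003,0,0,0],[-0.006,0,0,0],[-0.009,0,0,0],[-0.011,0,0,0],[-0.011,0,0,0]])

```text
time: 17.4
ee_pos: [0.6119, 0.1885, 0.0595]
tcp_rot: [177.8, -0.3, -178.6]
wrist_force: [-0.4, -3.2, 8.5]
opening: 0.0001
grasp_force: 3.8
```

```bash
python3 - <<'E'
from h import *
o=bot.get_obs();print(o["ee_pos"],o["wrist_force"],o["time"])
c=cam("side","pics/side2.png")
for k in("tray_handle","lever_pad","lever_pivot"): print(k,[(m["location"],m["confidence"]) for m in bot.mark_of("side",k)[:1]])
for t in (0,.03,.04,.05): print(t,proj(c,[.4424+t,.0814+t*.032,.05]))
cv2.imwrite('pics/s2.png',cv2.resize(c["color"][170:280,210:380],None,fx=4,fy=4,interpolation=cv2.INTER_CUBIC))
E
```

```text
[0.61188414 0.18847784 0.05950822] [-0.4326046 -3.2268888  8.5265105] 17.4
tray_handle [([334.2, 216.6], 0.93)]
lever_pad [([278.6, 235.8], 0.83)]
lever_pivot [([300.8, 238.9], 0.74)]
0 [351.62662356 219.33533642]
0.03 [340.13698501 217.75477186]
0.04 [336.33185312 217.23094743]
0.05 [332.53926066 216.70866432]
```

View pics/s2.png

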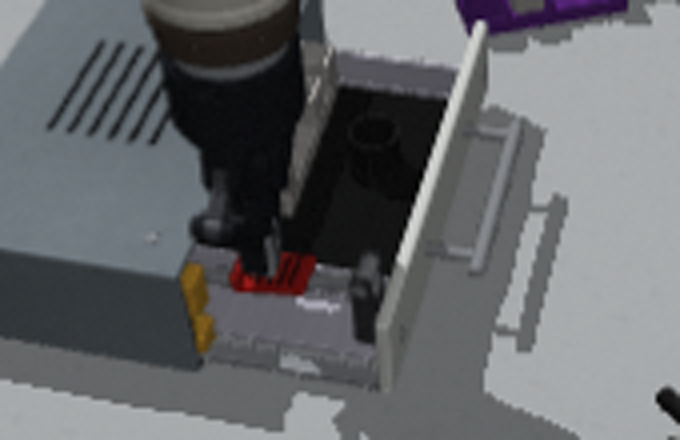

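The crop shows the fingers on the red pad, the pin past the gate, the tray about 43 mm in, and the vice and loupe standing. I let go of the lever and move round to the handle.

Emit:
arm_command(series=[[0.001,0,-0.004,0],[0.002,0,-0.01,0],[0.002,0,-0.03,0],[0.002,0,-0.065,0],[0.002,0,-0.1,0]])

```text
time: 18.1
ee_pos: [0.6093, 0.1849, 0.1592]
tcp_rot: [177.8, -0.4, -178.5]
wrist_force: [-0.3, -0.6, 0.8]
opening: 0.0003
grasp_force: 0.0
```

Emit:
arm_command(series=[[0.034,-0.02,0,0],[0.068,-0.041,0,0],[0.102,-0.062,0,0],[0.136,-0.083,0,0],[0.168,-0.103,0,0]])

```text
time: 18.6
ee_pos: [0.4429, 0.0772, 0.1554]
tcp_rot: [177.8, -0.4, -178.5]
wrist_force: [-0.1, -0.6, 1.3]
opening: 0.0
grasp_force: 0.0
```

```bash
python3 - <<'E'
from h import *
o=bot.get_obs();print(o["ee_pos"],o["tcp_rot"],o["wrist_force"],o["time"])
for n in("side","top"):
    c=cam(n)
    for k,z in dict(tray_handle=.05,lever_pad=.07,loupe=.024).items(): print(n,k,[(np.round(at_z(c,m["location"],z),4),m["confidence"]) for m in bot.mark_of(n,k)[:1]])
E
```

```text
[0.44293069 0.07718682 0.15542642] [ 177.80992346   -0.35527778 -178.51546189] [-0.06817899 -0.63245076  1.2849172 ] 18.6
side tray_handle [(array([0.4825, 0.0877, 0.05  ]), 0.66)]
side lever_pad [(array([0.6077, 0.1944, 0.07  ]), 0.74)]
side loupe [(array([0.5725, 0.0447, 0.024 ]), 0.78)]
top tray_handle []
top lever_pad [(array([0.5965, 0.1839, 0.07  ]), 0.78)]
top loupe []
```

Emit:
arm_command(series=[[0,0,0.035,0],[0,0,0.07,0],[0,0,0.1,0],[0,0,0.115,0],[0,0,0.12,0]])

```text
time: 19.5
ee_pos: [0.4435, 0.0826, 0.034]
tcp_rot: [177.8, -0.5, -178.5]
wrist_force: [0.1, -1.1, -0.5]
opening: -0.0005
grasp_force: 0.0
```

Emit:
arm_command(series=[[-0.004,0,0,0],[-0.008,0,0,0],[-0.012,0,0,0],[-0.015,0,0,0],[-0.018,0,0,0]])

```text
time: 20.0
ee_pos: [0.463, 0.0828, 0.0366]
tcp_rot: [177.8, -0.2, -178.5]
wrist_force: [0.5, -0.9, 0.1]
opening: -0.0002
grasp_force: 0.0
```

Emit:
arm_command(series=[[-0.003,0,0,0],[-0.006,0,0,0],[-0.009,0,0,0],[-0.012,0,0,0],[-0.015,0,0,0]])

```text
time: 20.5
ee_pos: [0.4775, 0.0831, 0.036]
tcp_rot: [177.8, -0.3, -178.5]
wrist_force: [-2.4, -0.7, 1.3]
opening: 0.0001
grasp_force: 1.2
```

Emit:
arm_command(series=[[-0.003,0,0,0],[-0.006,0,0,0],[-0.009,0,0,0],[-0.012,0,0,0],[-0.015,0,0,0]])

```text
time: 21.0
ee_pos: [0.4926, 0.0836, 0.0359]
tcp_rot: [177.8, -0.3, -178.5]
wrist_force: [-2.4, -1.5, 1.0]
opening: -0.0001
grasp_force: 1.2
```

Emit:
arm_command(series=[[-0.003,0,0,0],[-0.006,0,0,0],[-0.009,0,0,0],[-0.012,0,0,0],[-0.015,0,0,0]])

```text
time: 21.5
ee_pos: [0.5076, 0.0839, 0.0359]
tcp_rot: [177.8, -0.3, -178.5]
wrist_force: [-2.5, -2.9, 0.9]
opening: -0.0003
grasp_force: 1.2
```

Emit:
arm_command(series=[[-0.003,0,0,0],[-0.006,0,0,0],[-0.009,0,0,0],[-0.012,0,0,0],[-0.015,0,0,0]])

```text
time: 22.0
ee_pos: [0.5226, 0.0844, 0.0359]
tcp_rot: [177.8, -0.3, -178.5]
wrist_force: [-1.6, -1.1, 1.5]
opening: -0.0001
grasp_force: 1.2
```

Emit:
arm_command(series=[[-0.003,0,0,0],[-0.006,0,0,0],[-0.009,0,0,0],[-0.012,0,0,0],[-0.015,0,0,0]])

```text
time: 22.5
ee_pos: [0.5376, 0.0847, 0.0358]
tcp_rot: [177.8, -0.3, -178.5]
wrist_force: [-2.7, -0.8, 0.3]
opening: -0.0003
grasp_force: 1.2
```

Emit:
arm_command(series=[[-0.003,0,0,0],[-0.006,0,0,0],[-0.009,0,0,0],[-0.012,0,0,0],[-0.015,0,0,0]])

```text
time: 23.0
ee_pos: [0.5526, 0.0851, 0.0357]
tcp_rot: [177.8, -0.3, -178.5]
wrist_force: [-2.3, -1.5, 1.0]
opening: -0.0002
grasp_force: 1.2
```

Emit:
arm_command(series=[[-0.002,0,0,0],[-0.004,0,0,0],[-0.006,0,0,0],[-0.008,0,0,0],[-0.01,0,0,0]])

```text
time: 23.5
ee_pos: [0.5625, 0.0854, 0.0357]
tcp_rot: [177.8, -0.3, -178.5]
wrist_force: [-1.7, -1.6, 1.0]
opening: 0.0005
grasp_force: 1.1
```

```bash
python3 - <<'E'
from h import *
o=bot.get_obs();print(o["ee_pos"],o["wrist_force"],o["time"])
c=cam("side")
for k in("tray_handle","tray_handle"): print(k,[(m["location"],m["confidence"]) for m in bot.mark_of("side",k)[:1]])
for t in (.13,.14,.15,.16): print(t,proj(c,[.4424+t,.0814+t*.032,.05]))
E
```

```text
[0.56250284 0.08537031 0.03569972] [-1.65335427 -1.61211556  0.98836991] 23.5
tray_handle [([298.6, 212.6], 0.68)]
tray_handle [([298.6, 212.6], 0.68)]
0.13 [302.66075658 212.58760653]
0.14 [298.98496369 212.07982398]
0.15 [295.32253842 211.57371543]
0.16 [291.67354962 211.06929211]
```

Emit:
arm_command(series=[[-0.001,0,0,0],[-0.002,0,0,0],[-0.003,0,0,0],[-0.004,0,0,0],[-0.005,0,0,0]])

```text
time: 24.15
ee_pos: [0.5674, 0.0856, 0.0357]
tcp_rot: [177.8, -0.3, -178.5]
wrist_force: [-2.4, 1.5, 0.6]
opening: 0.0003
grasp_force: 1.1
```

Emit:
arm_command(series=[[-0.001,0,0,0],[-0.002,0,0,0],[-0.003,0,0,0],[-0.004,0,0,0],[-0.005,0,0,0]])

```text
time: 24.65
ee_pos: [0.5723, 0.0857, 0.0356]
tcp_rot: [177.8, -0.3, -178.5]
wrist_force: [-4.6, 1.4, 3.4]
opening: 0.0002
grasp_force: 2.3
```

Emit:
arm_command(series=[[-0.001,0,0,0],[-0.002,0,0,0],[-0.003,0,0,0],[-0.004,0,0,0],[-0.004,0,0,0]])

```text
time: 25.15
ee_pos: [0.5751, 0.0857, 0.0355]
tcp_rot: [177.8, -0.4, -178.5]
wrist_force: [-8.1, 0.0, 5.1]
opening: -0.0003
grasp_force: 4.8
```

Emit:
arm_command(series=[[-0.0007,0,0,0],[-0.0014,0,0,0],[-0.0021,0,0,0],[-0.0028,0,0,0],[-0.003,0,0,0]])

```text
time: 25.65
ee_pos: [0.5798, 0.0858, 0.0356]
tcp_rot: [177.8, -0.2, -178.5]
wrist_force: [-0.0, 0.7, 0.2]
opening: 0.0
grasp_force: 0.1
```

Emit:
arm_command(series=[[-0.0007,0,0,0],[-0.0014,0,0,0],[-0.0021,0,0,0],[-0.0028,0,0,0],[-0.003,0,0,0]])

```text
time: 26.15
ee_pos: [0.5825, 0.0859, 0.0356]
tcp_rot: [177.8, -0.2, -178.5]
wrist_force: [0.4, -0.5, -0.8]
opening: 0.0005
grasp_force: 0.0
```

The detent has drawn the tray in. I follow up gently to confirm it is against the stop.

Emit:
arm_command(series=[[-0.0007,0,0,0],[-0.0014,0,0,0],[-0.0021,0,0,0],[-0.0028,0,0,0],[-0.003,0,0,0]])

```text
time: 26.65
ee_pos: [0.5848, 0.0859, 0.0355]
tcp_rot: [177.8, -0.3, -178.5]
wrist_force: [-5.8, -0.9, 3.8]
opening: 0.0002
grasp_force: 2.6
```

Emit:
arm_command(series=[[-0.0005,0,0,0],[-0.001,0,0,0],[-0.0015,0,0,0],[-0.0015,0,0,0],[-0.0015,0,0,0]])

```text
time: 27.15
ee_pos: [0.585, 0.0859, 0.0355]
tcp_rot: [177.8, -0.5, -178.5]
wrist_force: [-12.3, -0.6, 7.3]
opening: 0.0001
grasp_force: 6.1
```

It is at the hard stop. I back off, lift and check.

Emit:
arm_command(series=[[0.004,0,0,0],[0.015,0,0,0],[0.03,0,0,0],[0.045,0,0,0],[0.06,0,0,0]])

```text
time: 27.65
ee_pos: [0.526, 0.0844, 0.0358]
tcp_rot: [177.8, -0.2, -178.5]
wrist_force: [-0.4, -0.3, -0.0]
opening: 0.0
grasp_force: 0.0
```

Emit:
arm_command(series=[[0.02,0,-0.03,0],[0.04,0,-0.07,0],[0.06,0,-0.11,0],[0.08,0,-0.14,0],[0.08,0,-0.14,0]])

```text
time: 28.15
ee_pos: [0.4475, 0.0772, 0.181]
tcp_rot: [177.8, 0.2, -178.5]
wrist_force: [0.8, -0.5, -0.3]
opening: 0.0
grasp_force: 0.0
```

```bash
python3 - <<'E'
from h import *
o=bot.get_obs();print(o["ee_pos"],o["wrist_force"],o["time"])
c=cam("side")
print([(m["location"],m["confidence"]) for m in bot.mark_of("side","tray_handle")[:1]])
cv2.imwrite('pics/s3.png',cv2.resize(c["color"][100:380,160:500],(800,600),interpolation=cv2.INTER_CUBIC))
E
```

```text
[0.44750333 0.077189   0.18096566] [ 0.82148423 -0.50819672 -0.27402605] 28.15
[([290.3, 212.4], 0.65)]
```

View pics/s3.png

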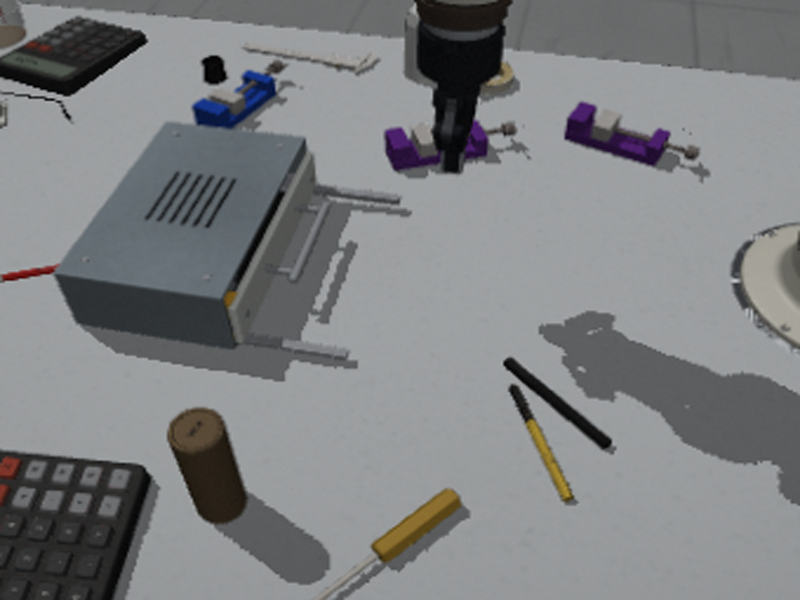

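The tray is closed at the mouth with its handle at full-frame (290,212), which matches 0.160 m. The bystanders are untouched and the arm is clear.

```bash
python3 -c "
from workcell import bot
print(bot.job_done())"
```

```text
the job is handed in; nothing more can be done
None
```

The tray is fully home against its stop and the job is handed in at about 28 s of the 64 s; the bystanders weren't touched, and the vice and loupe were standing when last seen (tray about 43 mm in), but are hidden now it is closed.

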